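# Open the touch-latch mirror cabinet

## Task

The mirror door of the slim cabinet has a push-to-open catch and no handle. With the fingertips gently press the door in near its free (right-hand) edge so that the catch lets go, take the hand away so that the door springs ajar by itself, then reach behind the free edge and push the door wide open, at least 65 degrees, so that the shelf can be got at. Leave the cup, pump bottle, nail brush and tub undisturbed.

Things in the scene. Friction and masses are not known exactly. Their poses are not given: they have to be found in the camera images.
- cabinet: slim wooden cabinet, fixed to the counter, 270 wide (y) x 140 deep (x) x 300 high, carcass of 14 mm boards, top closed. Origin: centre of its underside on the counter; +x points to its back, -x to the robot, +y to the robot's left, z up (turned by up to 0.28 rad from the world axes).
- door (a joint): hinge angle of the mirror door, rad. Upright hinge along its left (+y) edge; 268 wide x 280 high x 14 thick, top edge level with the cabinet's top (300 above the counter), no handle. 0: shut, held by the catch, its back 8 mm in front of the carcass. Negative: pressed in, hard stop at -0.028. Positive: opened towards the robot, to 1.5; past ajar it stays where left (0.06 N m friction).
- catch (a joint): the catch inside, low behind the free edge, m: 0 = holding the door, 0.016 = dropped, door free. Pressing the door in to about -0.01 rad drops it; it does not catch again. When the door is then let go, a spring plunger near the hinge pushes it to about 0.45 rad within 1 s.
- press_spot (a point): point on the mirror face, 33 mm in from the free edge, 45 mm below the top edge, 235 mm from the hinge. Its x axis points into the door (square to the mirror), z up; swings with the door. Pressing here takes 3 to 4 N and frees the catch after about 2.5 mm; hard stop at 6.5 mm.
- free_edge_top (a point): upper corner of the door at the free (right-hand, -y) edge, on the door's back face; its x axis points away from the door's back, its y axis along the door towards the hinge, z up; swings with the door. The upper 60 mm of the back face is bare beyond 100 mm from the hinge, so a finger can be let down behind it from above.
- hinge_top (a point): top end of the hinge axis, on the door's back face, 300 above the counter; axes as free_edge_top.
- cup: white ceramic toothbrush cup, 76 across, 100 high, standing on the counter; origin at the centre of its foot.
- pump_bottle: stainless pump bottle, 60 across, 149 high; origin at the centre of its foot.
- nail_brush: bamboo nail brush, bristles down, 45 x 95 x 34 high; origin at the centre of its underside, long along its y.
- tub: closed blue plastic tub, 86 x 106 x 77 high, on the lower shelf inside the cabinet behind the door; origin at the centre of its underside.

How it is judged:
By the outcome, as a careful person would: the job done as asked, in the order asked, and still so for the second after the job is handed in, with the robot touching nothing.
It also fails if it takes over 51 s, if anything falls off the work surface, if the arm or the gripper's body presses on something with over 40 N, if the wrist force passes 120 N, or if a joint passes its speed limit or range.

## Robot

A 6-joint arm with a two-finger parallel gripper is mounted at the origin on the work surface. World frame = base frame: x ahead of the robot, y to its left, z up, the work surface at z = 0. Lengths are in mm, angles in rad, forces in N, time in s.
With the tool pointing down it reaches from about 350 to 775 mm from the base axis. Payload 7.3 kg.
Tool frame: the origin (TCP) lies between the finger pads; the fingertips stand 22 mm ahead of it and the grasp point (between the pads) lies 3 mm ahead of it (nose_length is the distance from the TCP to the fingertips, in mm); z points along the fingers, y is the direction in which the jaws open and shut (so a half turn about z gives the same grasp; the last joint's range is limited). The gripper opens to 92 mm and grips with 3 to 60 N. Pads are 19 mm wide; open, the fingers measure 130 mm over their backs; the gripper's body (75 mm by 190 mm) begins 47 mm behind the grasp point.
Start: joints at [1.049, 0.342, 1.524, -0, 1.275, -0.146], TCP at [192.67, 488.386, 248.741] pointing down, gripper open.
Joint ranges: [-2.53, 2.53], [-0.77, 2.02], [0.04, 2.7], [-1, 4.14], [0.28, 2.66], [-3.11, 3.11]. Speed limits (rad/s): [2.57, 2.57, 3.14, 3.14, 3.14, 3.14].

## Interface

Orientations are given as [roll, pitch, yaw] about the fixed x, y, z axes, in that order (R = Rz(yaw) Ry(pitch) Rx(roll)).
In Python, from plant import get_obs, capture, close_job, nose_length gives the robot as it stands.
- The arm moves only by the tool step_arm, never from a script. Its argument "increments" is text: rows parted by semicolons, each of 7 numbers parted by spaces: the turn, a rotation vector about the tool's x, y, z in rad, then the shift along the tool's x, y, z in mm, then the opening, from -1 (shut) to 1 (fully open). A call has 1 to 20 rows; each row is the pose to reach, as a shift and turn from the pose commanded when the call began, along the tool's axes at that moment; what a row does not reach only later rows make up. A row lasts 1/8 s, in which the tool goes at most 62.5 mm and 10.7 degrees, less where a joint would pass 70% of its speed; a pose out of reach is approached as far as the arm can. A call with a gripper value outside its range is refused whole. The fingers move at their own pace and stop on an object; the grip force is fixed at half the most. Time passes only in rows, so rows that repeat a pose let the fingers close. It gives the time, the measured TCP pose, the force and the opening at its end, in the units of the state.
- get_obs(): the state, without advancing time (a new reading comes with each control period).
- capture(name): name is "scene" or "top" or "wrist"; returns a dict with "frame" (420x560x3 uint8, red, green, blue), "K" (3x3 intrinsics, pixels), "extrinsics" (4x4, takes a point from world to camera coordinates); the wrist camera has in their place "tool_from_camera" (4x4, takes a point from camera to tool coordinates, whose origin is the TCP and whose axes are the flange's). Camera axes: x right, y down, z forward; pixel columns grow to the right and rows downward; lengths in mm; the calibration is good to about 2 mm. A picture is of the moment at which its call begins: read the wrist's pose just before it. There is no depth.
- close_job(): hands the job in, once; it reports no verdict.
The state is a dict: "time": time; "joint_positions": joint angles; "dq": joint speeds; "tau": joint torques, N m; "tool_pos": TCP position; "tcp_rot": TCP orientation; "contact_force": force on the tool from outside, world axes, zero at the start; "moment": the same for the moment, N m; "grip_width": finger opening in mm.
Only numpy, scipy, OpenCV 4.12 (cv2) and the standard library are available. Lean on these libraries where they do the work, as an engineer would, in place of code of your own. Each camera call takes 0.05 s, during which the arm holds its last target.

## Working session

There is one attempt and no reset: what is moved stays moved. The work goes in short steps, Python scripts to look and compute and a tool call to move; the robot and the scene stay as the last step left them, time stands still between calls to the robot, and variables do not carry over. Pictures are saved under pics/ and viewed, and the job is handed in when it is done.

Besides the shell and the picture viewer there is one more tool, called after "Request:" by a JSON object that holds its "name" and its "arguments", one argument or row to a line. step_arm: Moves the arm, as the interface text tells. Its arguments: {"type":"object","properties":{"increments":{"type":"string"}},"required":["increments"]}

```bash
mkdir -p pics; ls
python3 - <<'E'
from plant import *
import cv2,numpy as np
print(get_obs(), nose_length)
for n in("scene","top"):
    c=capture(n);cv2.imwrite(f"pics/{n}0.png",c["frame"][:,:,::-1]);np.savez(f"{n}0.npz",**c);print(c["K"],c["extrinsics"])
E
```

```text
pics
{'time': 0.0, 'joint_positions': array([ 1.04900133e+00,  3.42702082e-01,  1.52502798e+00,  1.51740400e-05,
        1.27538025e+00, -1.46004055e-01]), 'dq': array([-0.0017972 , -0.00049405,  0.00172414,  0.00052252,  0.00084358,
        0.00075254]), 'tau': array([-1.78121936e-03, -4.31237698e+01, -2.44224626e+01,  7.15595065e-02,
        5.59166784e-02, -1.71222337e-04]), 'tool_pos': array([192.46856047, 488.04611939, 248.05181864]), 'tcp_rot': array([-3.14009326e+00, -2.35153026e-04,  2.76579711e+00]), 'contact_force': array([-0.080837  ,  0.51449619,  0.75420245]), 'moment': array([ 0.04783422,  0.03594959, -0.01982115]), 'grip_width': 91.60953454970688} 22.0
[[437.66211512   0.         277.61150421]
 [  0.         437.66211512 212.04293489]
 [  0.           0.           1.        ]] [[ 9.98181704e-01  5.95022619e-02  9.63150014e-03 -5.52073663e+02]
 [ 5.96902529e-02 -9.53533221e-01 -2.95315883e-01  1.42873429e+01]
 [-8.38800768e-03  2.95353818e-01 -9.55351120e-01  1.29754253e+03]
 [ 0.00000000e+00  0.00000000e+00  0.00000000e+00  1.00000000e+00]]
[[396.34806837   0.         281.21914422]
 [  0.         396.34806837 209.29831655]
 [  0.           0.           1.        ]] [[-7.66101585e-03 -9.99850144e-01  1.55241227e-02  9.26479994e-02]
 [-9.83699243e-01  4.74624708e-03 -1.79758929e-01  5.93412857e+02]
 [ 1.79658310e-01 -1.66482038e-02 -9.83588191e-01  1.01123200e+03]
 [ 0.00000000e+00  0.00000000e+00  0.00000000e+00  1.00000000e+00]]
```

View pics/scene0.png

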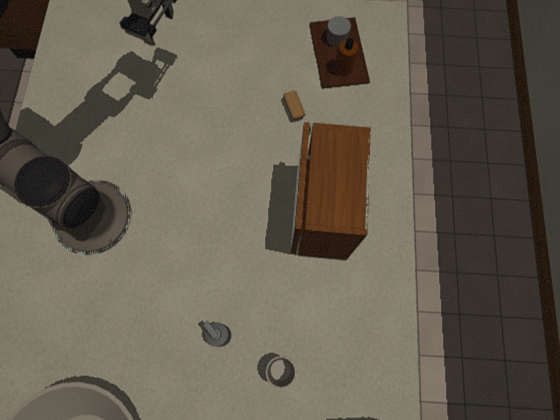

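View pics/top0.png

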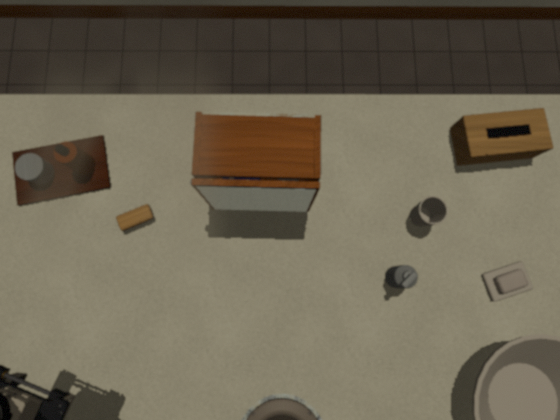

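The top view shows the cabinet at about (257,150), with the door's top strip at rows 178–188. The nail brush is at (135,217), the pump bottle at (404,277) and the cup at (432,210). I'll enlarge it to read the corners.

Run:
```python
import cv2,numpy as np
a=cv2.imread("pics/top0.png")[100:220,180:340];cv2.imwrite("pics/t_c.png",cv2.resize(a,None,fx=5,fy=5,interpolation=cv2.INTER_CUBIC))
a=cv2.imread("pics/scene0.png")[115:265,260:380];a=cv2.convertScaleAbs(a,alpha=1.5);cv2.imwrite("pics/s_c.png",cv2.resize(a,None,fx=4,fy=4,interpolation=cv2.INTER_CUBIC))
```

```text
(no output)
```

View pics/t_c.png

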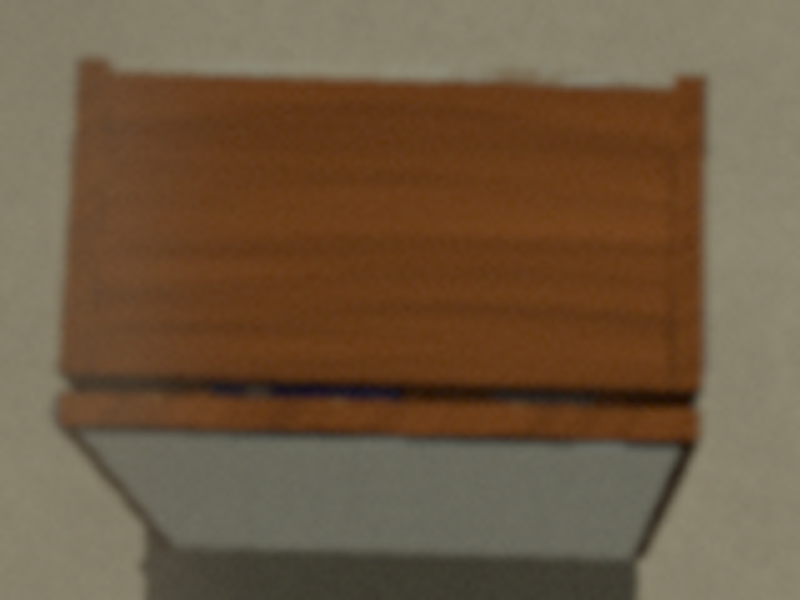

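View pics/s_c.png

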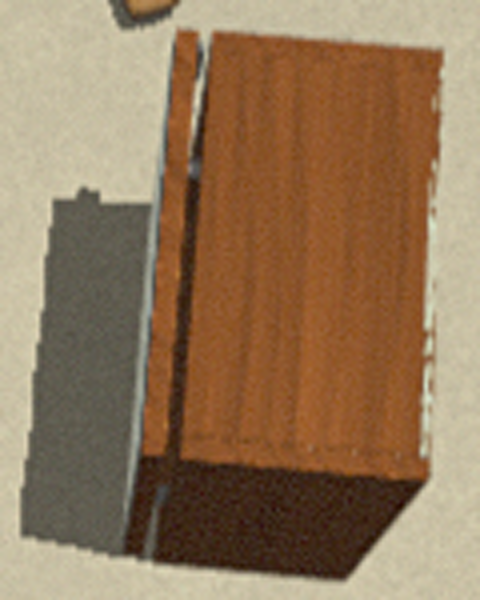

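```bash
cat > h.py <<'E'
import numpy as np,cv2
def ray(n,uv,z):
    c=np.load(f"{n}0.npz");E=c["extrinsics"];R=E[:3,:3];C=-R.T@E[:3,3]
    d=R.T@np.linalg.inv(c["K"])@[uv[0],uv[1],1];return C+d*(z-C[2])/d[2]
E
python3 - <<'E'
from h import *
for k,uv in dict(fl=(192,185.6),fr=(319.4,188.6),bl=(191.6,179),br=(319.4,181),carcFL=(192.4,175),carcFR=(319,178)).items(): print("top",k,ray("top",uv,300).round(1))
for k,uv in dict(fl=(304.25,122.5),bl=(310,123),br=(301.25,229.5),fr=(295.5,229.5)).items(): print("scn",k,ray("scene",uv,300).round(1))
print("bottle",ray("top",(405,275),100),ray("scene",(217,334),100)); print("cup",ray("top",(432,210),100),ray("scene",(279,371),100)); print("brush",ray("top",(135,217),30))
E
```

```text
top fl [599.2 184.9 300. ]
top fr [591.8 -79.2 300. ]
top bl [613.3 186.2 300. ]
top br [608.  -79.6 300. ]
top carcFL [621.9 184.8 300. ]
top carcFR [614.5 -78.9 300. ]
scn fl [603.7 187.6 300. ]
scn bl [617.7 187.1 300. ]
scn br [608.1 -80.9 300. ]
scn fr [595.3 -81.7 300. ]
bottle [ 416.16266949 -311.65367946  100.        ] [ 417.32451773 -313.08538317  100.        ]
cup [ 581.23678139 -392.35720848  100.        ] [ 578.89963465 -391.67450557  100.        ]
brush [578.35096142 394.27141445  30.        ]
```

```bash
cat >> h.py <<'E'
from scipy.spatial.transform import Rotation as Ro
PSI=-0.03
def Rt(tilt,yaw=0):  # tool z tilted forward from down by tilt, tool y along cabinet +y
    n=np.array([np.cos(PSI+yaw),np.sin(PSI+yaw),0]);u=np.array([0,0,1.])
    z=np.sin(tilt)*n-np.cos(tilt)*u; y=np.cross(u,n); x=np.cross(y,z)
    return Ro.from_matrix(np.stack([x,y,z],1))
def inc(p,R):
    from plant import get_obs
    o=get_obs();R0=Ro.from_euler('xyz',o["tcp_rot"])
    if R is None: R=R0
    print("rot",(R0.inv()*R).as_rotvec().round(3),"shift",R0.inv().apply(np.array(p)-o["tool_pos"]).round(1))
def st():
    from plant import get_obs
    o=get_obs();print(round(o["time"],2),o["joint_positions"].round(2),o["tool_pos"].round(1),o["tcp_rot"].round(3),o["contact_force"].round(2),o["grip_width"].round(1))
E
python3 - <<'E'
from h import *
inc((450,-47,340),Rt(0)); inc((450,-47,340),Rt(.85))
E
```

```text
rot [-0.001 -0.    -0.346] shift [-435.9 -403.4  -91.4]
rot [-0.148 -0.842 -0.324] shift [-435.9 -403.4  -91.4]
```

Request:
{"name": "step_arm", "arguments": {
  "increments": "0 0 0 0 0 -40 -1; 0 0 -0.05 -40 -37 -90 -1; 0 0 -0.1 -80 -74 -91 -1; 0 0 -0.15 -120 -111 -91 -1; 0 0 -0.2 -160 -148 -91 -1; 0 0 -0.25 -200 -185 -91 -1; 0 0 -0.3 -240 -222 -91 -1; 0 0 -0.346 -280 -259 -91 -1; 0 0 -0.346 -320 -296 -91 -1; 0 0 -0.346 -360 -333 -91 -1; 0 0 -0.346 -400 -370 -91 -1; 0 0 -0.346 -425 -393 -91 -1; 0 0 -0.346 -436 -403 -91 -1; 0 0 -0.346 -436 -403 -91 -1; 0 0 -0.346 -436 -403 -91 -1"
}}

```text
time: 1.98
tool_pos: [449.9, -45.4, 339.8]
tcp_rot: [3.141, -0.0, 3.113]
contact_force: [0.3, 0.8, 0.2]
grip_width: 0.2
```

Run:
```python
from h import *
st()
inc((450,-47,290),Rt(.85))
```

```text
Traceback (most recent call last):
  File "h.py", line 18, in st
    o=get_obs();print(round(o["time"],2),o["joint_positions"].round(2),o["tool_pos"].round(1),o["tcp_rot"].round(3),o["contact_force"].round(2),o["grip_width"].round(1))
                                                                                                                                                ^^^^^^^^^^^^^^^^^^^^^
AttributeError: 'float' object has no attribute 'round'
```

```bash
sed -i 's/o\["grip_width"\].round(1)/round(o["grip_width"],1)/' h.py
python3 - <<'E'
from h import *
st()
inc((510,-47,290),Rt(.85))
E
```

```text
1.98 [-0.27  0.15  1.54  0.    1.46 -1.81] [449.9 -45.4 339.8] [ 3.141 -0.     3.113] [0.26 0.76 0.24] 0.2
rot [ 0.001 -0.85   0.001] shift [-60.2   0.1  49.7]
```

Request:
{"name": "step_arm", "arguments": {
  "increments": "0 -0.15 0 -10 0 8 -1; 0 -0.3 0 -20 0 16 -1; 0 -0.45 0 -30 0 25 -1; 0 -0.6 0 -40 0 33 -1; 0 -0.75 0 -50 0 42 -1; 0 -0.85 0 -60 0 50 -1; 0 -0.85 0 -60 0 50 -1; 0 -0.85 0 -60 0 50 -1"
}}

```text
time: 2.98
tool_pos: [509.6, -46.9, 289.3]
tcp_rot: [3.139, 0.849, 3.112]
contact_force: [0.2, -0.6, 0.2]
grip_width: 0.5
```

Run:
```python
from h import *
from plant import capture
st()
for n in("scene","top","wrist"): cv2.imwrite(f"pics/{n}1.png",capture(n)["frame"][:,:,::-1])
t=cv2.imread("pics/top1.png")[80:280,160:400];w=cv2.imread("pics/wrist1.png")
cv2.imwrite("pics/m1.png",np.hstack([cv2.resize(t,(400,333)),cv2.resize(w,(400,333))]))
```

```text
2.98 [-0.41 -0.03  2.17  1.    0.34 -2.8 ] [509.6 -46.9 289.3] [3.139 0.849 3.112] [ 0.24 -0.59  0.22] 0.5
```

View pics/m1.png

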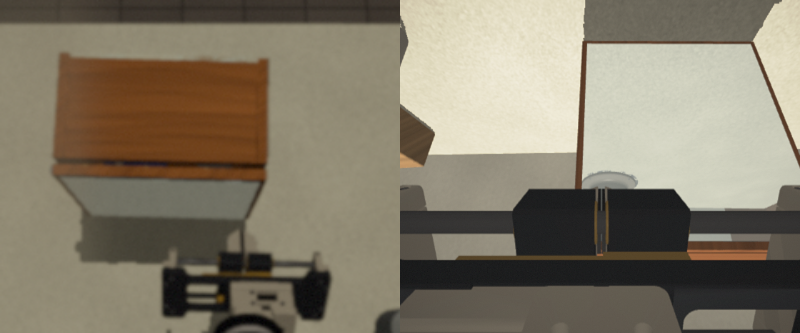

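Run:
```python
from h import *
inc((560,-48,267),Rt(.65))
```

```text
rot [0.001 0.201 0.001] shift [-15.    1.   52.7]
```

Request:
{"name": "step_arm", "arguments": {
  "increments": "0 0.1 0 -5 0 15 -1; 0 0.2 0 -10 0.5 30 -1; 0 0.2 0 -15 1 42 -1; 0 0.2 0 -15 1 52.7 -1; 0 0.2 0 -15 1 52.7 -1; 0 0.2 0 -15 1 52.7 -1"
}}

```text
time: 3.88
tool_pos: [559.1, -48.6, 266.0]
tcp_rot: [3.141, 0.65, 3.111]
contact_force: [0.2, -0.6, -0.8]
grip_width: 0.2
```

Run:
```python
from h import *
st()
inc((570,-48,267),Rt(.65))
```

```text
3.88 [-0.31  0.13  1.94  0.39  0.47 -2.15] [559.1 -48.6 266. ] [3.141 0.65  3.111] [ 0.24 -0.63 -0.78] 0.2
rot [ 0. -0. -0.] shift [-9.3  0.9  5.8]
```

Request:
{"name": "step_arm", "arguments": {
  "increments": "0 0 0 -1.6 0 1.2 -1; 0 0 0 -3.2 0 2.4 -1; 0 0 0 -4.8 0 3.6 -1; 0 0 0 -6.4 0 4.8 -1; 0 0 0 -8 0 6 -1; 0 0 0 -8 0 6 -1"
}}

```text
time: 4.62
tool_pos: [569.9, -49.1, 266.2]
tcp_rot: [3.142, 0.65, 3.112]
contact_force: [-0.2, -0.4, 0.6]
grip_width: 0.5
```

Request:
{"name": "step_arm", "arguments": {
  "increments": "0 0 0 -0.8 0 0.6 -1; 0 0 0 -1.6 0 1.2 -1; 0 0 0 -1.6 0 1.2 -1"
}}

```text
time: 5.0
tool_pos: [571.9, -49.1, 266.3]
tcp_rot: [3.141, 0.65, 3.112]
contact_force: [0.6, -0.2, -0.4]
grip_width: 0.5
```

Request:
{"name": "step_arm", "arguments": {
  "increments": "0 0 0 -0.8 0 0.6 -1; 0 0 0 -0.8 0 0.6 -1"
}}

```text
time: 5.25
tool_pos: [572.7, -49.1, 266.2]
tcp_rot: [3.141, 0.65, 3.112]
contact_force: [-0.5, -0.5, 0.1]
grip_width: 0.3
```

Request:
{"name": "step_arm", "arguments": {
  "increments": "0 0 0 -0.8 0 0.6 -1; 0 0 0 -0.8 0 0.6 -1"
}}

```text
time: 5.5
tool_pos: [573.5, -49.1, 266.1]
tcp_rot: [3.141, 0.649, 3.112]
contact_force: [-3.2, 0.8, 1.6]
grip_width: 0.6
```

Request:
{"name": "step_arm", "arguments": {
  "increments": "0 0 0 -0.8 0 0.6 -1; 0 0 0 -0.8 0 0.6 -1"
}}

```text
time: 5.75
tool_pos: [574.7, -49.2, 266.2]
tcp_rot: [3.141, 0.65, 3.112]
contact_force: [-3.5, -0.6, 0.9]
grip_width: 0.0
```

Request:
{"name": "step_arm", "arguments": {
  "increments": "0 0 0 -0.8 0 0.6 -1; 0 0 0 -0.8 0 0.6 -1"
}}

```text
time: 6.0
tool_pos: [575.9, -49.3, 266.2]
tcp_rot: [3.141, 0.65, 3.112]
contact_force: [-2.5, 0.0, -1.1]
grip_width: 0.5
```

Request:
{"name": "step_arm", "arguments": {
  "increments": "0 0 0 -0.8 0 0.6 -1; 0 0 0 -0.8 0 0.6 -1"
}}

```text
time: 6.25
tool_pos: [576.9, -49.3, 266.3]
tcp_rot: [3.142, 0.65, 3.112]
contact_force: [-2.9, -0.1, -0.1]
grip_width: 0.5
```

Request:
{"name": "step_arm", "arguments": {
  "increments": "0 0 0 32 0 -24 -1; 0 0 0 72 0 -54 -1; 0 0.15 0 100 0 -76 -1; 0 0.3 0 110 0 -100 -1; 0 0.45 0 100 0 -125 -1; 0 0.6 0 83 0 -139 -1; 0 0.65 0 83 0 -139 -1; 0 0.65 0 83 0 -139 -1; 0 0.65 0 83 0 -139 -1; 0 0.65 0 83 0 -139 -1; 0 0.65 0 83 0 -139 -1; 0 0.65 0 83 0 -139 -1"
}}

```text
time: 7.75
tool_pos: [426.5, -44.8, 326.9]
tcp_rot: [-3.142, 0.001, 3.112]
contact_force: [-0.1, 0.9, -0.3]
grip_width: 0.1
```

Run:
```python
from h import *
from plant import capture
st()
for n in("scene","top"):
    c=capture(n);np.savez(f"{n}0.npz",**c);cv2.imwrite(f"pics/{n}2.png",c["frame"][:,:,::-1])
t=cv2.imread("pics/top2.png")[100:300,170:350];w=cv2.imread("pics/scene2.png")[90:290,200:380]
cv2.imwrite("pics/m2.png",cv2.convertScaleAbs(cv2.resize(np.hstack([t,w]),(795,442),interpolation=2),alpha=1.4))
```

```text
7.75 [-0.28  0.11  1.62  0.    1.42 -1.82] [426.5 -44.8 326.9] [-3.142e+00  1.000e-03  3.112e+00] [-0.05  0.85 -0.32] 0.1
```

View pics/m2.png

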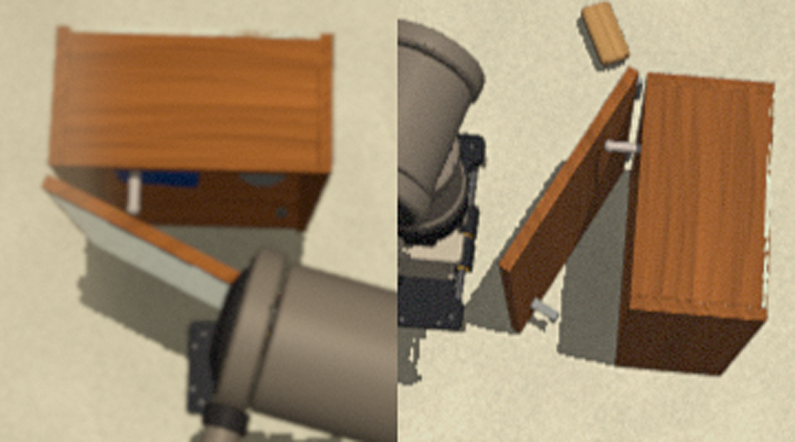

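Run:
```python
from h import *
p=ray("scene",(256.4,213.2),300);f=ray("scene",(247.3,210),300);print(p,f)
H=np.array([614.5,187]);d=p[:2]-H;print(np.hypot(*d),np.arctan2(-d[0],-d[1])+PSI)
inc((565,-48,400),Rt(0))
inc((426,-135,400),Rt(0))
```

```text
[504.93431383 -49.07108214 300.        ] [483.75010258 -42.77909252 300.        ]
260.25794014913066 0.4045351879404061
rot [0. 0. 0.] shift [-138.5    1.   -73.2]
rot [0. 0. 0.] shift [ -2.1 -90.1 -73.2]
```

Request:
{"name": "step_arm", "arguments": {
  "increments": "0 0 0 0 0 -25 -1; 0 0 0 -20 0 -30 -1; 0 0 0 -50 0 -30 -1; 0 0 0 -80 0 -30 -1; 0 0 0 -110 0 -30 -1; 0 0 0 -138 0 -30 -1; 0 0 0 -138 0 -30 -1; 0 0 0 -138 0 -30 -1"
}}

```text
time: 8.85
tool_pos: [564.1, -48.8, 356.5]
tcp_rot: [3.141, -0.001, 3.112]
contact_force: [-0.7, -0.9, -0.4]
grip_width: 0.4
```

Run:
```python
from h import *
from plant import capture
st()
for n in("scene","top","wrist"):
    c=capture(n);cv2.imwrite(f"pics/{n}3.png",c["frame"][:,:,::-1])
w=cv2.imread("pics/scene3.png")[90:290,200:380]
cv2.imwrite("pics/m3.png",cv2.resize(np.hstack([cv2.resize(w,(378,420)),cv2.imread("pics/wrist3.png")]),(798,357)))
```

```text
8.85 [-0.22  0.37  1.2   0.    1.58 -1.76] [564.1 -48.8 356.5] [ 3.141e+00 -1.000e-03  3.112e+00] [-0.72 -0.88 -0.38] 0.4
```

View pics/m3.png

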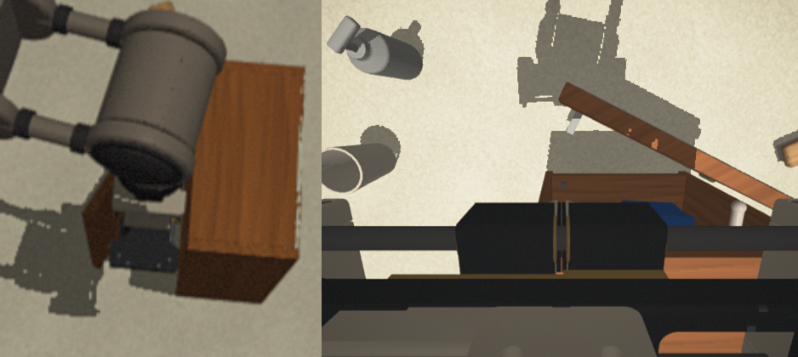

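Request:
{"name": "step_arm", "arguments": {
  "increments": "0 0 0 3 18 0 -1; 0 0 0 3 18 0 -1; 0 0 0 3 18 25 -1; 0 0 0 3 18 50 -1; 0 0 0 3 18 73 -1; 0 0 0 3 18 73 -1; 0 0 0 3 18 73 -1"
}}

```text
time: 9.88
tool_pos: [562.5, -30.8, 284.9]
tcp_rot: [-3.141, 0.002, 3.112]
contact_force: [0.3, 0.5, -0.4]
grip_width: 0.3
```

Run:
```python
from h import *
from plant import capture
st()
for n in("scene","top","wrist"):
    c=capture(n);cv2.imwrite(f"pics/{n}4.png",c["frame"][:,:,::-1])
w=cv2.imread("pics/scene4.png")[90:290,200:380]
cv2.imwrite("pics/m4.png",cv2.resize(np.hstack([cv2.resize(w,(378,420)),cv2.imread("pics/wrist4.png")]),(798,357)))
H=np.array([614.5,187])
R0=np.array([[-1,0],[0,1]])
for t in np.arange(.45,1.4,.1):
    a=t-PSI;d=np.array([-np.sin(a),-np.cos(a)]);b=np.array([np.cos(a),-np.sin(a)])
    off=9.5*abs(b[0])+19*abs(b[1])
    r=225-20*(t-.45)   
    print(round(t,2),(H+d*r+b*off).round(1), np.degrees(t).round())
```

```text
9.88 [-0.19  0.39  1.35  0.    1.4  -1.73] [562.5 -30.8 284.9] [-3.141e+00  2.000e-03  3.112e+00] [ 0.32  0.52 -0.44] 0.3
0.45 [525.9 -20.5] 26.0
0.55 [507.6  -9.6] 32.0
0.65 [490.6   3. ] 37.0
0.75 [474.8  17.2] 43.0
0.85 [460.4  32.8] 49.0
0.95 [447.7  49.7] 54.0
1.05 [436.7  67.9] 60.0
1.15 [427.5  87. ] 66.0
1.25 [420.3 107. ] 72.0
1.35 [415.1 127.7] 77.0
```

View pics/m4.png

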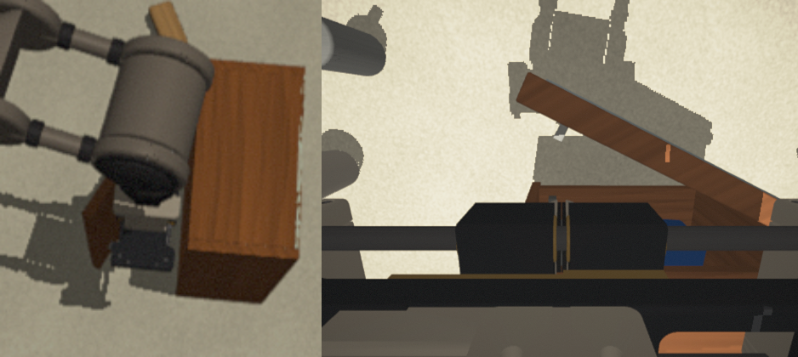

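Request:
{"name": "step_arm", "arguments": {
  "increments": "0 0 0 10 2 0 -1; 0 0 0 20 3 0 -1; 0 0 0 30 4 0 -1; 0 0 0 37 5 0 -1; 0 0 0 46 12 0 -1; 0 0 0 55 19 0 -1; 0 0 0 64 26 0 -1; 0 0 0 73 32 0 -1; 0 0 0 81 39 0 -1; 0 0 0 89 45 0 -1"
}}

```text
time: 11.28
tool_pos: [474.0, 17.3, 283.8]
tcp_rot: [3.141, 0.0, 3.112]
contact_force: [-0.6, -0.4, 0.6]
grip_width: 0.4
```

Run:
```python
from h import *
from plant import capture
st()
for n in("scene","wrist"):
    c=capture(n);cv2.imwrite(f"pics/{n}5.png",c["frame"][:,:,::-1])
w=cv2.imread("pics/scene5.png")[90:290,200:380]
cv2.imwrite("pics/m5.png",cv2.resize(np.hstack([cv2.resize(w,(378,420)),cv2.imread("pics/wrist5.png")]),(798,357)))
```

```text
11.28 [-0.13  0.22  1.59  0.    1.33 -1.67] [474.   17.3 283.8] [3.141 0.    3.112] [-0.65 -0.41  0.62] 0.4
```

View pics/m5.png

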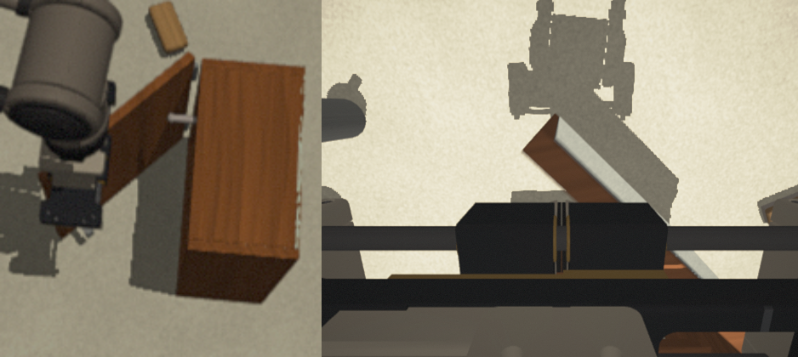

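The door is following the fingers, so I'll continue along the arc.

Request:
{"name": "step_arm", "arguments": {
  "increments": "0 0 0 8 8 0 -1; 0 0 0 15 15 0 -1; 0 0 0 22 24 0 -1; 0 0 0 28 32 0 -1; 0 0 0 34 41 0 -1; 0 0 0 40 50 0 -1; 0 0 0 45 60 0 -1; 0 0 0 49 69 0 -1; 0 0 0 53 79 0 -1; 0 0 0 57 88 0 -1; 0 0 0 60 98 0 -1; 0 0 0 63 109 0 -1; 0 0 0 63 109 0 -1"
}}

```text
time: 13.0
tool_pos: [414.6, 128.4, 283.7]
tcp_rot: [3.141, 0.0, 3.113]
contact_force: [-0.4, 1.0, -0.2]
grip_width: 0.4
```

Run:
```python
from h import *
from plant import capture
st()
for n in("scene","wrist"):
    c=capture(n);cv2.imwrite(f"pics/{n}6.png",c["frame"][:,:,::-1])
w=cv2.imread("pics/scene6.png")[90:290,200:380]
cv2.imwrite("pics/m6.png",cv2.resize(np.hstack([cv2.resize(w,(378,420)),cv2.imread("pics/wrist6.png")]),(798,357)))
```

```text
13.0 [ 0.12  0.14  1.69  0.    1.31 -1.42] [414.6 128.4 283.7] [3.141 0.    3.113] [-0.36  0.97 -0.15] 0.4
```

View pics/m6.png

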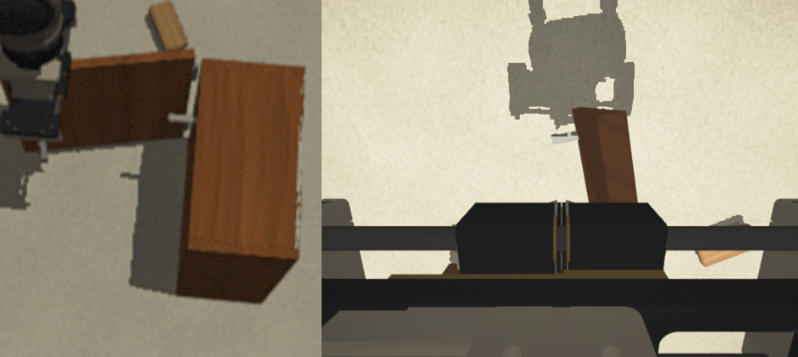

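Request:
{"name": "step_arm", "arguments": {
  "increments": "0 0 0 0 -8 0 -1; 0 0 0 0 -20 0 -1; 0 0 0 0 -20 0 -1; 0 0 0 0 -20 -30 -1; 0 0 0 0 -20 -60 -1; 0 0 0 0 -30 -90 -1; 0 0 0 -10 -80 -90 -1; 0 0 0 -20 -130 -90 -1; 0 0 0 -20 -180 -90 -1; 0 0 0 -20 -220 -90 -1; 0 0 0 -20 -220 -90 -1; 0 0 0 -20 -220 -90 -1"
}}

```text
time: 14.6
tool_pos: [428.1, -92.6, 373.7]
tcp_rot: [3.141, -0.0, 3.111]
contact_force: [0.1, 1.5, -0.3]
grip_width: 0.2
```

Run:
```python
from h import *
from plant import capture
st()
for n in("scene","top"):
    c=capture(n);np.savez(f"{n}0.npz",**c);cv2.imwrite(f"pics/{n}7.png",c["frame"][:,:,::-1])
t=cv2.imread("pics/top7.png");w=cv2.imread("pics/scene7.png")
cv2.imwrite("pics/m7.png",cv2.resize(np.hstack([t[80:300,80:460],w[60:280,200:400]]),(798,303)))
cv2.imwrite("pics/s7.png",cv2.resize(w[80:200,200:360],(800,600),interpolation=2))
```

```text
14.6 [-0.39  0.11  1.49  0.    1.54 -1.93] [428.1 -92.6 373.7] [ 3.141 -0.     3.111] [ 0.13  1.55 -0.34] 0.2
```

View pics/m7.png

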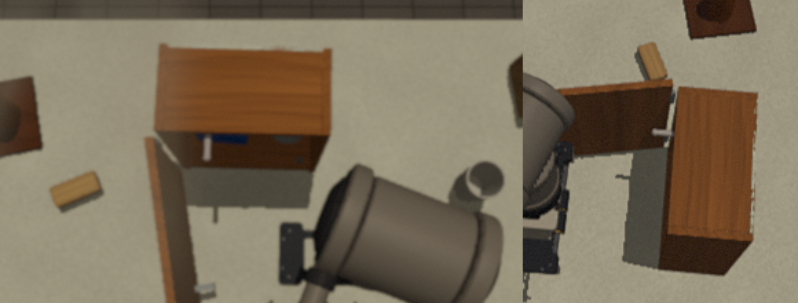

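View pics/s7.png

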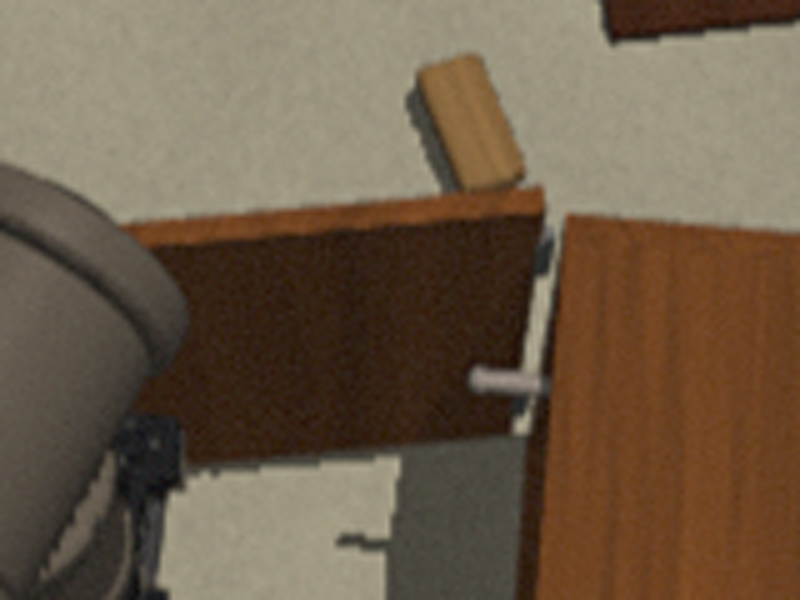

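Run:
```python
from h import *
a=ray("scene",(308.6,122.6),300);b=ray("scene",(226,129.6),300);d=b-a
print(a,b,np.degrees(np.arctan2(-d[0],-d[1])+PSI))
A=cv2.imread("pics/scene0.png");B=cv2.imread("pics/scene7.png")
cv2.imwrite("pics/cmp.png",np.hstack([A[290:410,180:320],B[290:410,180:320],A[80:130,270:320].repeat(2,0)[:120].repeat(2,1)[:,:100] if 0 else cv2.resize(A[80:130,270:320],(120,120)),cv2.resize(B[80:130,270:320],(120,120))]))
```

```text
[614.26090885 187.98755737 300.        ] [416.39605245 156.27724438 300.        ] 79.17618657455583
```

View pics/cmp.png

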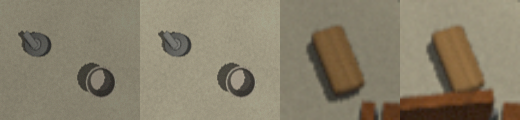

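The door stands at about 79°. The cup, bottle and brush are where they were, and the hand is clear of everything.

```bash
python3 -c "
from plant import *
print(close_job())"
```

```text
the job is handed in; nothing more can be done
None
```

The mirror door is open at about 79°, measured in the scene camera with the hand away, which is well past the 65° asked. I handed the job in after about 14.6 s of the 51 s allowed.

- **Press:** I pressed near the press spot with the closed fingertips. The force was about 3.5 N and the door went in about 3.5 mm, short of the hard stop.
- **Release:** I took the hand away, and the camera showed the door had sprung ajar to about 0.4 rad.
- **Opening:** I let the closed fingers down from above behind the free edge and pushed the door round its arc. The force read about 1 N or less where I stopped to check. I then backed off and lifted clear.

In the last pictures the cup, pump bottle and nail brush were unmoved, and the gripper was touching nothing. I did not measure the tub separately. It is still on its shelf in the pictures, and the fingers never went inside the cabinet. No check failed or disagreed.

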